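# Drag the blade tray out of its till with the pull hook

## Robot

A 6-joint arm with a two-finger parallel gripper is mounted at the origin on the work surface. World frame = base frame: x ahead of the robot, y to its left, z up, the work surface at z = 0. Lengths are in mm, angles in rad, forces in N, time in s.
With the tool pointing down it reaches from about 325 to 850 mm from the base axis. Payload 4.4 kg.
Tool frame: the origin (TCP) lies at the very end of the fingers, on their centre line; the grasp point (between the pads) lies 19 mm behind it; z points along the fingers, y is the line along which they close (so a half turn about z gives the same grasp; the last joint's range is limited). The gripper opens to 94 mm and grips with 3 to 60 N. Pads are 16 mm wide; open, the fingers measure 119 mm over their backs; the gripper's body (75 mm by 177 mm) begins 78 mm behind the grasp point.
Start: joints at [-1.484, 0.207, 1.542, -0, 1.393, -0.15], TCP at [135.437, -558.824, 205.447] pointing down, gripper open.
Joint ranges: [-2.73, 2.73], [-0.86, 2.22], [0.23, 2.46], [-1.11, 4.25], [0.08, 2.63], [-2.82, 2.82]. Speed limits (rad/s): [2.79, 2.79, 3.14, 3.14, 3.14, 3.14].

## Interface

Orientations are given as a unit quaternion [w, x, y, z].
In Python, from plant import robot gives the robot as it stands. The module is installed in compiled form; this text tells all that it offers.
- The arm moves only by the shell command python3 -m handwheel 'ROWS' [OPENING]. ROWS is JSON, a list of rows, each an object of numbers: "x", "y", "z": the shift along the tool's x, y, z as a fraction of full scale; "wx", "wy", "wz": the turn, a rotation vector about the tool's x, y, z as a fraction of full scale. A call has 1 to 12 rows; each row is the pose to reach, as a shift and turn from the pose commanded when the call began, along the tool's axes at that moment; what a row does not reach only later rows make up. Full scale, the value 1, is 0.4 m for a shift and 90 degrees for a turn. A row lasts 1/12 s, in which the tool goes at most 41.7 mm and 7.16 degrees, less where a joint would pass 70% of its speed; a pose out of reach is approached as far as the arm can. A call with a number of a shift or a turn outside -1 to 1 is refused whole. A call with a gripper value outside its range is refused whole. OPENING is the opening, from 0 (shut) to 1 (fully open), set as the call begins (- or left out, the last holds). The fingers move at their own pace and stop on an object; the grip force is fixed at half the most. Time passes only in rows, so rows that repeat a pose let the fingers close. It gives the time, the measured TCP pose, the force, the opening and the grip force at its end, in the units of the state.
- robot.read_state(): the state, without advancing time (a new reading comes with each control period).
- robot.camera(name): name is "scene" or "top" or "wrist"; returns a dict with "color" (480x640x3 uint8, red, green, blue), "range_z" (480x640 float32, mm along the optical axis (not along the pixel's ray), 0 where there is no reading), "mtx" (3x3 intrinsics, pixels), "position" and "orientation" of the camera in the world. Camera axes: x right, y down, z forward; pixel columns grow to the right and rows downward; lengths in mm; the calibration is good to about 2 mm. The wrist camera is an equidistant fisheye: a pixel r from the principal point sees the ray r / f radians off the axis. A picture is of the moment at which its call begins.
- robot.close_job(): hands the job in; it is judged then, once.
The state is a dict: "time": time; "joint_positions": joint angles; "dq": joint speeds; "joint_efforts": joint torques, N m; "tool_pos": TCP position; "eef_rot": TCP orientation; "ft_force": force on the tool from outside, world axes, zero at the start; "ft_torque": the same for the moment, N m; "grip_width": opening from 0.0 (shut) to 1.0 (fully open); "grip_force": force on a finger pad.
Only numpy, scipy, OpenCV 4.12 (cv2) and the standard library are available. Lean on these libraries where they do the work, as an engineer would, in place of code of your own. Each camera call takes 0.05 s, during which the arm holds its last target. There are 200 camera calls.

## Task

Pick up the wooden-handled pull hook from the cork mat, drop its tip into the wire loop on the front of the red blade tray, and gently drag the tray along its till until the hidden stop underneath halts it; keep a steady pull of about 12 N (never over 20 N) on it there for a second to be sure it is fully out. Then unhook, leaving the tray drawn out, and lay the hook down flat on the cork mat again. The blades are freshly honed, so the robot itself must not touch the tray; leave the spokeshave, stone and oil can where they are.

Things in the scene. Friction and masses are not known exactly. Their poses are not given: they have to be found in the camera images.
- hook: The pull hook, a loose tool of 140 g lying right way up on the mat. A wooden handle 100 long (x), 24 wide (y), 30 high (z) with a flat base; from its +x end a steel rod 7 mm thick runs out at 16 mm height, rises to 32 mm height at x = 85 to 119, then bends straight down at x = 125 to a round tip. Origin: centre of the handle's underside; x towards the hook, z up. The handle is gripped across y. Balance point about 6 mm towards the hook.
- hook_tip (a point): The lowest point of the hook's downturned tip: 125 mm along x from the hook's origin and 2.5 mm above the handle's underside (axes as the hook's). The downturned leg is 7 mm thick and about 28 mm long below the rod.
- tray: Red open tray of about 0.4 to 0.75 kg with blades on wooden blocks, 120 long (x), 84 wide (y), 48 high, standing on 8 mm runners, loose, sliding on the till's floor with a friction drag of some 2 to 6 N. Origin: centre of its underside; its front with the wire loop faces its own -x. It must be pulled towards its -x.
- loop (a point): Centre of the opening of the wire loop, which lies flat (level) and sticks out of the tray's front: 70 mm from the tray's origin along -x, 26 mm above the tray's underside (38 mm above the bench). Wire 5 mm thick; opening about 16 wide (y) and 18 long (x), open to above and below; the loop's outermost bar is 10.5 mm from this point. Axes as the tray's.
- bay: The till, fixed: a floor board 12 thick, x = -120 to 150, 130 wide; dark walls at x = -60 to 150 (92 apart inside, tops 62 above the bench); open top, mouth at -x. Out of sight under the tray a rigid stop block halts the tray when its origin is somewhere from x = +13 to -25 (45 to 101 mm of travel): different every time, can only be felt. Origin: underside, midway between the walls; x from mouth to rear.
- mat: Cork mat fixed on the bench, 270 long (x), 130 wide (y), 4 thick. Origin: centre of its underside.
- spokeshave: Brass spokeshave, about 250 mm across its two handles (y), 37 high. Leave alone. Origin: centre of its underside.
- stone: Sharpening stone in a dark wooden holder, 75 by 160 (y) by 34 high. Leave alone. Origin: centre of its underside.
- oil: Small green oil can, 52 in diameter, 60 high. Leave alone. Origin: centre of its underside.
Mind the look-alikes: they are no part of the job. Of the things like the hook, leave any that is black, purple or turquoise; of the rest the larger one is meant.

How it is judged:
By the outcome, as a careful person would: the job done as asked, in the order asked, and still so for the second after the job is handed in, with the robot touching nothing.
It also fails if it takes over 72 s, if anything falls off the work surface, if the arm or the gripper's body presses on something with over 40 N, if the wrist force passes 120 N, or if a joint passes its speed limit or range.

## Working session

There is one attempt and no reset: what is moved stays moved. The work goes in short steps, Python scripts to look and compute and a shell command to move; the robot and the scene stay as the last step left them, time stands still between calls to the robot, and variables do not carry over. Pictures are saved under pics/ and viewed, at most 10 in all, crops included, and the job is handed in when it is done.

```bash
mkdir -p pics; python3 - <<'E'
from plant import robot
import cv2,numpy as np
for n in ["top","scene"]:
    c=robot.camera(n); np.savez(f"pics/{n}0.npz",**c)
    cv2.imwrite(f"pics/{n}0.png",c["color"][:,:,::-1]); print(n,c["mtx"].tolist(),c["position"],c["orientation"])
s=robot.read_state(); print(s)
E
```

```text
top [[484.194223173998, 0.0, 327.2494520243411], [0.0, 484.194223173998, 236.9316083466667], [0.0, 0.0, 1.0]] [ 330.24728954  -86.26720891 1196.00660497] [-0.05454563  0.70864527 -0.70122789  0.05591157]
scene [[464.7562107545713, 0.0, 322.0780820470447], [0.0, 464.7562107545713, 242.30762124705177], [0.0, 0.0, 1.0]] [1203.92883463 -414.36961022  785.52560171] [-0.3311332   0.79270349  0.46808346 -0.20705038]
{'time': 0.1, 'joint_positions': array([-1.48349353e+00,  2.07337222e-01,  1.54277051e+00, -1.58374492e-05,
        1.39351034e+00, -1.50510289e-01]), 'dq': array([ 0.00082057, -0.00196396, -0.0037221 , -0.00141417,  0.00025652,
        0.00112834]), 'joint_efforts': array([-3.72999684e-04, -3.71864891e+01, -2.82293236e+01,  7.00018625e-02,
        3.11549264e-02, -4.92600554e-05]), 'tool_pos': array([ 135.37210666, -558.10061975,  204.42479015]), 'eef_rot': array([-1.01244911e-03,  9.92938267e-01,  1.18627876e-01,  2.42107602e-05]), 'ft_force': array([ 0.63762432,  0.65536468, -0.96414162]), 'ft_torque': array([ 0.00447921,  0.01624016, -0.02645841]), 'grip_force': 0.0, 'grip_width': 1.000553737380741}
```

View pics/top0.png

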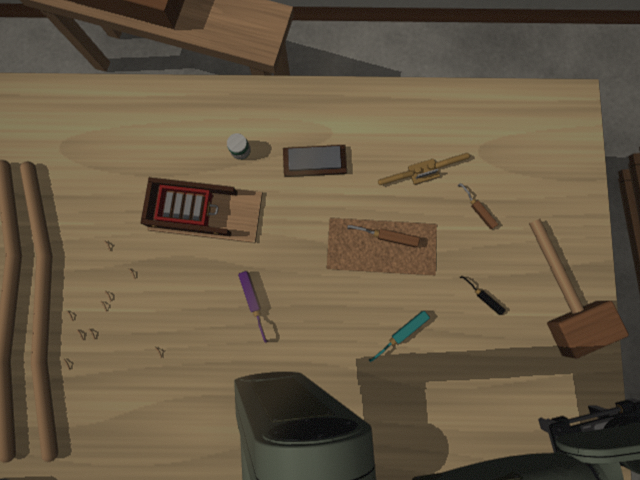

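View pics/scene0.png

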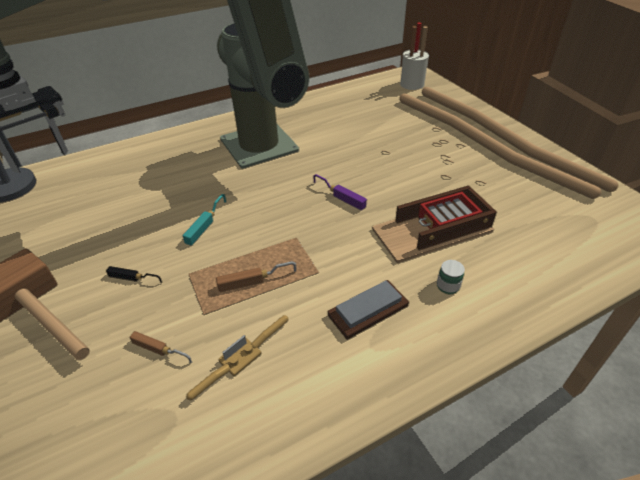

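The top view shows the wanted hook on the cork mat: handle from about (375,235) to (425,241), tip near (347,228). The tray is at (180,205), its loop near (214,210) and the till mouth near (262,217). The scene view confirms the layout, with a smaller wooden look-alike off the mat.

```bash
cat > h.py <<'E'
import numpy as np, cv2
from scipy.spatial.transform import Rotation as R
def rot(q): return R.from_quat([q[1],q[2],q[3],q[0]])
def rays(c,uv):
    K=c["mtx"]; uv=np.asarray(uv,float).reshape(-1,2)
    d=np.c_[(uv[:,0]-K[0,2])/K[0,0],(uv[:,1]-K[1,2])/K[1,1],np.ones(len(uv))]
    return rot(c["orientation"]).apply(d)
def plane(c,uv,z):
    d=rays(c,uv); p=np.asarray(c["position"]); return p+d*((z-p[2])/d[:,2])[:,None]
def cloud(c):
    v,u=np.mgrid[0:480,0:640]; d=rays(c,np.c_[u.ravel(),v.ravel()])
    return (np.asarray(c["position"])+d*c["range_z"].reshape(-1,1)).reshape(480,640,3)
def rect(pts): 
    (x,y),(w,h),a=cv2.minAreaRect(pts[:,:2].astype(np.float32)); 
    if w<h: w,h,a=h,w,a+90
    return np.round([x,y,w,h,a],1)
E
python3 - <<'E'
from h import *
t=dict(np.load("pics/top0.npz")); s=dict(np.load("pics/scene0.npz"))
P=cloud(t); Z=P[...,2]
print("bench z",np.median(Z[300:330,180:220]), "mat z",np.median(Z[262:270,340:430]))
sub=np.zeros(Z.shape,bool); sub[222:250,335:432]=1
m=sub&(Z>24)&(Z<45); n,l,st,ce=cv2.connectedComponentsWithStats(m.astype(np.uint8)); 
for i in range(1,n):
    if st[i,4]>8: print("hook comp",st[i],rect(P[l==i]),np.median(Z[l==i]))
# till walls
sub[:]=0; sub[170:245,135:270]=1
m=sub&(Z>52)&(Z<75); print("walls+tray",rect(P[m]),np.percentile(Z[m],[10,50,90]))
hsv=cv2.cvtColor(t["color"],cv2.COLOR_RGB2HSV)
red=sub&((hsv[...,0]<6)|(hsv[...,0]>174))&(hsv[...,1]>170)&(hsv[...,2]>90)
vu=np.argwhere(red)[:,::-1]; print("red",red.sum(),rect(plane(t,vu,60)))
c=t["color"][:,:,::-1]
a=cv2.resize(c[165:250,130:275],None,fx=5,fy=5,interpolation=cv2.INTER_CUBIC)
b=cv2.resize(c[210:285,320:445],None,fx=5,fy=5,interpolation=cv2.INTER_CUBIC)
cv2.imwrite("pics/a.png",a); cv2.imwrite("pics/b.png",b)
E
```

```text
bench z 0.10678122412036828 mat z 3.8010959237034285
hook comp [348 225  23   7  65] [ 537.  -165.    55.8    6.9   77.8] 38.23663022159508
hook comp [374 228  46  19 434] [ 517.3 -256.4  110.7   25.1   77.3] 33.22379049631661
walls+tray [585.1 249.6 211.2 117.1  83.9] [53.66952331 60.45686747 63.93039518]
red 305 [585.4 263.4 119.   82.5  84.1]
```

View pics/a.png

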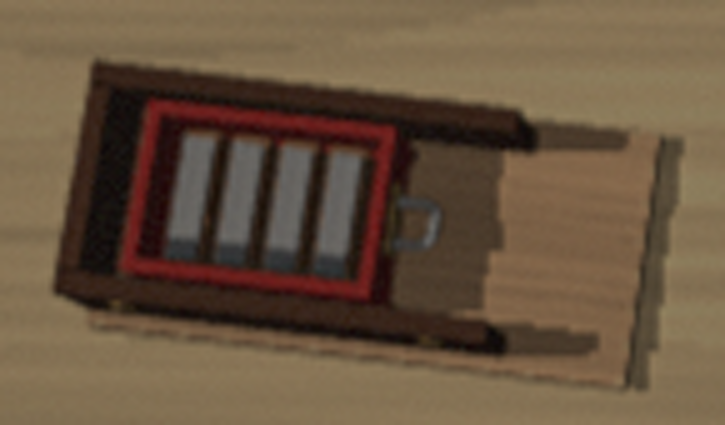

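View pics/b.png

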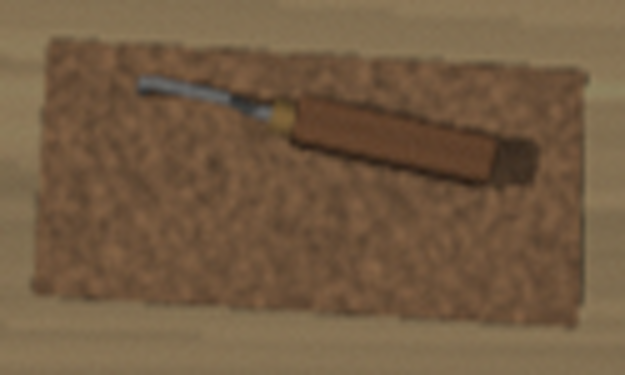

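Crop a shows the loop opening at about (415,224), i.e. full-image (213,209.8). Crop b shows the handle with corners (303,98), (497,135), (488,183), (292,142), and the rod end near (138,85), i.e. full-image (347.6,227).

```bash
cat >> h.py <<'E'
def go(s,p,yaw):
    """shift/turn fractions to bring tool to p, pointing down, tool x at yaw deg"""
    r0=rot(s["eef_rot"]); x=np.array([np.cos(np.radians(yaw)),np.sin(np.radians(yaw)),0]); z=np.array([0,0,-1.])
    r1=R.from_matrix(np.c_[x,np.cross(z,x),z])
    d=r0.inv().apply(np.asarray(p)-s["tool_pos"]); w=(r0.inv()*r1).as_rotvec()
    return "shift",np.round(d/400,4).tolist(),"turn",np.round(w/(np.pi/2),4).tolist(),"dist",np.linalg.norm(d).round(1)
E
python3 - <<'E'
from h import *
from plant import robot
t=dict(np.load("pics/top0.npz"))
cr=np.array([(303,98),(497,135),(488,183),(292,142)])/5+[320,210]
p=plane(t,cr,34)[:,:2]; c=p.mean(0); print(p.round(1).tolist(),c)
ax=(p[0]+p[3]-p[1]-p[2])/2; print("len",np.linalg.norm(ax),"yaw",np.degrees(np.arctan2(ax[1],ax[0])))
e=plane(t,np.array([[138,85]])/5+[320,210],36)[0,:2]; print("rod end",e,np.linalg.norm(e-c),np.degrees(np.arctan2(*(e-c)[::-1])))
l=plane(t,np.array([[415,224]])/5+[130,165],38)[0,:2]; print("loop px",l)
T=np.array([585.4,263.4]); u=np.array([np.cos(np.radians(84)),np.sin(np.radians(84))]); print("loop from red",T-70*u)
ml=plane(t,np.array([(47,38),(585,72),(577,325),(35,290)])/5+[320,210],4); print("mat",ml.round(1).tolist())
yaw=77.5; print(go(robot.read_state(),[517,-253,120],yaw))
E
```

```text
[[532.9, -217.3], [515.7, -311.6], [492.1, -306.7], [511.2, -211.8]] [ 512.97269501 -261.86963014]
len 96.278229703002 yaw 79.125622630553
rod end [ 538.13691796 -136.83473226] 127.5420080010879 78.62080071566113
loop px [576.87480843 192.00870394]
loop from red [578.08300757 193.78346732]
mat [[567.3, -92.5, 4.0], [552.9, -362.1, 4.0], [426.1, -355.0, 4.0], [440.6, -87.8, 4.0]]
('shift', [1.1068, -0.5161, 0.2124], 'turn', [-0.001, -0.0009, -0.7097], 'dist', np.float64(495.8))
```

```bash
python3 -m handwheel '[{"x":0.55,"y":-0.26,"z":0.05,"wz":-0.36},{"x":0.55,"y":-0.26,"z":0.05,"wz":-0.36},{"x":0.55,"y":-0.26,"z":0.05,"wz":-0.36},{"x":0.55,"y":-0.26,"z":0.05,"wz":-0.36},{"x":0.55,"y":-0.26,"z":0.05,"wz":-0.36},{"x":0.55,"y":-0.26,"z":0.05,"wz":-0.36},{"x":0.55,"y":-0.26,"z":0.05,"wz":-0.36},{"x":0.55,"y":-0.26,"z":0.05,"wz":-0.36}]' 1; python3 -c "
from h import *
from plant import robot
s=robot.read_state();print(s['tool_pos']);print(go(s,[514,-257,110],78.6))"
```

```text
[ 135.37210666 -558.10061975  204.42479015]
('shift', [1.0972, -0.5081, 0.2374], 'turn', [-0.001, -0.0009, -0.7219], 'dist', np.float64(492.9))invalid input
```

```bash
python3 -m handwheel '[{"x":0.55,"y":-0.26,"z":0.05,"wx":0,"wy":0,"wz":-0.36},{"x":0.55,"y":-0.26,"z":0.05,"wx":0,"wy":0,"wz":-0.36},{"x":0.55,"y":-0.26,"z":0.05,"wx":0,"wy":0,"wz":-0.36},{"x":0.55,"y":-0.26,"z":0.05,"wx":0,"wy":0,"wz":-0.36},{"x":0.55,"y":-0.26,"z":0.05,"wx":0,"wy":0,"wz":-0.36},{"x":0.55,"y":-0.26,"z":0.05,"wx":0,"wy":0,"wz":-0.36},{"x":0.55,"y":-0.26,"z":0.05,"wx":0,"wy":0,"wz":-0.36},{"x":0.55,"y":-0.26,"z":0.05,"wx":0,"wy":0,"wz":-0.36}]' 1; python3 -c "
from h import *
from plant import robot
s=robot.read_state();print(s['tool_pos']);print(go(s,[514,-257,110],78.6))"
```

```text
time: 0.77
tool_pos: [325.7, -404.2, 184.8]
eef_rot: [-0.001, 0.92, 0.393, -0.0]
ft_force: [-1.0, -0.2, 0.2]
grip_width: 1.002
grip_force: 0.0
[ 325.68731355 -404.24022886  184.79210876]
('shift', [0.5914, 0.0858, 0.1869], 'turn', [-0.0009, -0.0003, -0.3594], 'dist', np.float64(250.5))
```

```bash
python3 -m handwheel '[{"x":0.59,"y":0.086,"z":0.187,"wx":0,"wy":0,"wz":-0.36},{"x":0.59,"y":0.086,"z":0.187,"wx":0,"wy":0,"wz":-0.36},{"x":0.59,"y":0.086,"z":0.187,"wx":0,"wy":0,"wz":-0.36},{"x":0.59,"y":0.086,"z":0.187,"wx":0,"wy":0,"wz":-0.36},{"x":0.59,"y":0.086,"z":0.187,"wx":0,"wy":0,"wz":-0.36},{"x":0.59,"y":0.086,"z":0.187,"wx":0,"wy":0,"wz":-0.36},{"x":0.59,"y":0.086,"z":0.187,"wx":0,"wy":0,"wz":-0.36},{"x":0.59,"y":0.086,"z":0.187,"wx":0,"wy":0,"wz":-0.36},{"x":0.59,"y":0.086,"z":0.187,"wx":0,"wy":0,"wz":-0.36}]'; python3 -c "
from h import *
from plant import robot
s=robot.read_state();print(s['tool_pos']);print(go(s,[514,-257,10],78.6))
c=robot.camera('wrist');cv2.imwrite('pics/w1.png',c['color'][:,:,::-1])
"
```

```text
time: 1.52
tool_pos: [512.6, -261.4, 110.5]
eef_rot: [-0.0, 0.775, 0.632, -0.001]
ft_force: [0.0, -0.2, 0.3]
grip_width: 0.999
grip_force: 0.0
[ 512.57359368 -261.40175304  110.52409106]
('shift', [0.0117, 0.0015, 0.2513], 'turn', [-0.0005, 0.0005, -0.0026], 'dist', np.float64(100.6))
```

View pics/w1.png

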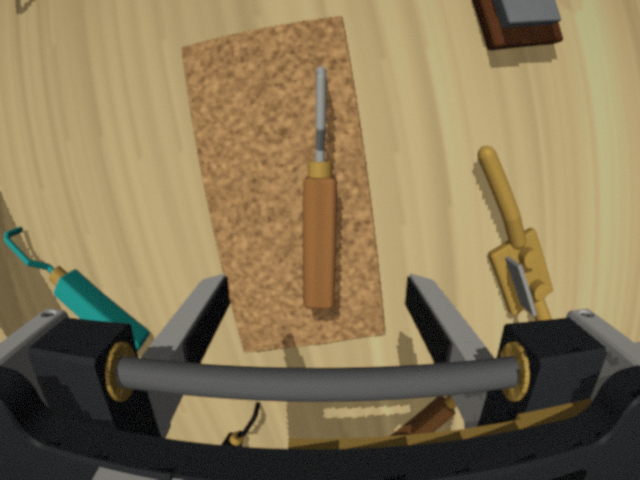

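The wrist view shows the handle centred between the fingers (x≈320) and well aligned, with the spokeshave clear to the right. Next I descend and grip.

```bash
python3 -m handwheel '[{"x":0.012,"y":0.0015,"z":0.1,"wx":0,"wy":0,"wz":-0.003},{"x":0.012,"y":0.0015,"z":0.18,"wx":0,"wy":0,"wz":-0.003},{"x":0.012,"y":0.0015,"z":0.22,"wx":0,"wy":0,"wz":-0.003},{"x":0.012,"y":0.0015,"z":0.24,"wx":0,"wy":0,"wz":-0.003},{"x":0.012,"y":0.0015,"z":0.25,"wx":0,"wy":0,"wz":-0.003},{"x":0.012,"y":0.0015,"z":0.25,"wx":0,"wy":0,"wz":-0.003}]'
python3 -m handwheel '[{"x":0,"y":0,"z":0,"wx":0,"wy":0,"wz":0},{"x":0,"y":0,"z":0,"wx":0,"wy":0,"wz":0},{"x":0,"y":0,"z":0,"wx":0,"wy":0,"wz":0},{"x":0,"y":0,"z":0,"wx":0,"wy":0,"wz":0},{"x":0,"y":0,"z":0,"wx":0,"wy":0,"wz":0},{"x":0,"y":0,"z":0,"wx":0,"wy":0,"wz":0},{"x":0,"y":0,"z":0,"wx":0,"wy":0,"wz":0},{"x":0,"y":0,"z":0,"wx":0,"wy":0,"wz":0},{"x":0,"y":0,"z":0,"wx":0,"wy":0,"wz":0},{"x":0,"y":0,"z":0,"wx":0,"wy":0,"wz":0}]' 0.1
```

```text
time: 2.07
tool_pos: [514.5, -256.8, 11.0]
eef_rot: [0.0, 0.774, 0.633, -0.0]
ft_force: [-0.0, 0.1, 0.8]
grip_width: 1.0
grip_force: 0.0
time: 2.9
tool_pos: [514.9, -255.3, 10.6]
eef_rot: [-0.0, 0.773, 0.634, -0.0]
ft_force: [0.4, -0.7, 0.2]
grip_width: 0.329
grip_force: 0.0
```

```bash
python3 -m handwheel '[{"x":0,"y":0,"z":0,"wx":0,"wy":0,"wz":0},{"x":0,"y":0,"z":0,"wx":0,"wy":0,"wz":0},{"x":0,"y":0,"z":0,"wx":0,"wy":0,"wz":0},{"x":0,"y":0,"z":0,"wx":0,"wy":0,"wz":0},{"x":0,"y":0,"z":0,"wx":0,"wy":0,"wz":0},{"x":0,"y":0,"z":0,"wx":0,"wy":0,"wz":0}]' 0
python3 -m handwheel '[{"x":0,"y":0,"z":-0.05,"wx":0,"wy":0,"wz":0},{"x":0,"y":0,"z":-0.1,"wx":0,"wy":0,"wz":0},{"x":0,"y":0,"z":-0.15,"wx":0,"wy":0,"wz":0},{"x":0,"y":0,"z":-0.2,"wx":0,"wy":0,"wz":0},{"x":0,"y":0,"z":-0.2,"wx":0,"wy":0,"wz":0},{"x":0,"y":0,"z":-0.2,"wx":0,"wy":0,"wz":0}]'
python3 - <<'E'
from h import *
from plant import robot
s=robot.read_state(); print(s['tool_pos'],s['grip_force'],s['grip_width'])
c=robot.camera("top"); np.savez("pics/top1.npz",**c)
P=cloud(c);print((np.abs(P[...,2]-c["range_z"]*0)<1).sum())
cv2.imwrite("pics/t1.png",cv2.resize(c["color"][120:320,120:460,::-1],None,fx=2.3,fy=2.3))
E
```

```text
time: 3.4
tool_pos: [514.9, -255.4, 10.6]
eef_rot: [-0.0, 0.773, 0.634, 0.0]
ft_force: [-0.2, 0.2, -0.2]
grip_width: 0.255
grip_force: 30.0
time: 3.9
tool_pos: [515.6, -255.9, 91.5]
eef_rot: [0.001, 0.773, 0.634, 0.0]
ft_force: [0.2, 0.6, -1.6]
grip_width: 0.252
grip_force: 30.0
[ 515.60685014 -255.94021992   91.50352874] 29.957071244716644 0.2519213863168608
59510
```

View pics/t1.png

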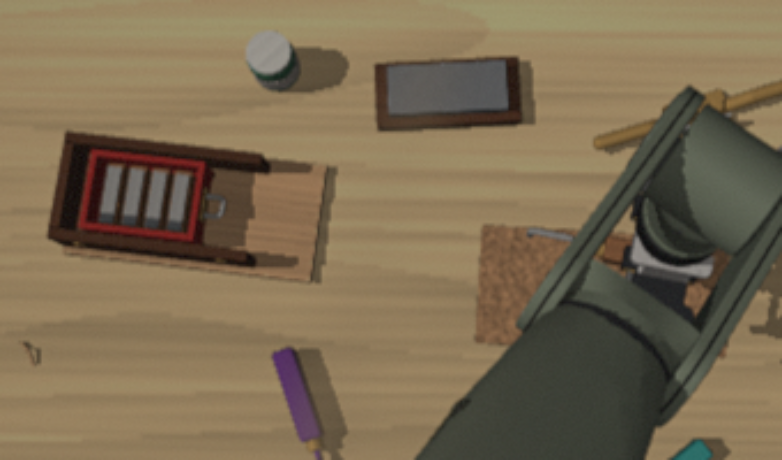

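The hook is held; its rod end shows at crop (531,234), i.e. full-image (350.9,221.7). The loop is at crop (213,207), which agrees with the earlier measurement.

```bash
python3 - <<'E'
from h import *
from plant import robot
s=robot.read_state(); c=dict(np.load("pics/top1.npz"))
e=plane(c,[[350.9,221.7]],117)[0]; x=rot(s["eef_rot"]).inv().apply(e-s["tool_pos"]); print("rod end in tool",x)
print(plane(c,[[120+213/2.3,120+207/2.3]],38))
print(go(s,[564.9,75.1,90],84))
E
```

```text
rod end in tool [116.39517173  -1.45076667 -26.98302863]
[[576.3660064  192.93972953  38.        ]]
('shift', [0.8343, -0.0383, 0.0002], 'turn', [-0.0004, -0.0002, -0.0589], 'dist', np.float64(334.1))
```

```bash
python3 -m handwheel '[{"x":0.08,"y":-0.004,"z":0,"wx":0,"wy":0,"wz":-0.006},{"x":0.16,"y":-0.008,"z":0,"wx":0,"wy":0,"wz":-0.012},{"x":0.24,"y":-0.012,"z":0,"wx":0,"wy":0,"wz":-0.018},{"x":0.32,"y":-0.016,"z":0,"wx":0,"wy":0,"wz":-0.024},{"x":0.4,"y":-0.02,"z":0,"wx":0,"wy":0,"wz":-0.03},{"x":0.48,"y":-0.023,"z":0,"wx":0,"wy":0,"wz":-0.036},{"x":0.56,"y":-0.027,"z":0,"wx":0,"wy":0,"wz":-0.042},{"x":0.64,"y":-0.03,"z":0,"wx":0,"wy":0,"wz":-0.048},{"x":0.72,"y":-0.034,"z":0,"wx":0,"wy":0,"wz":-0.054},{"x":0.79,"y":-0.037,"z":0,"wx":0,"wy":0,"wz":-0.059},{"x":0.833,"y":-0.038,"z":0,"wx":0,"wy":0,"wz":-0.059},{"x":0.833,"y":-0.038,"z":0,"wx":0,"wy":0,"wz":-0.059}]'
python3 -m handwheel '[{"x":0,"y":0,"z":0.02,"wx":0,"wy":0,"wz":0},{"x":0,"y":0,"z":0.04,"wx":0,"wy":0,"wz":0},{"x":0,"y":0,"z":0.04,"wx":0,"wy":0,"wz":0},{"x":0,"y":0,"z":0.04,"wx":0,"wy":0,"wz":0},{"x":0,"y":0,"z":0.04,"wx":0,"wy":0,"wz":0}]'
python3 - <<'E'
from h import *
from plant import robot
s=robot.read_state(); print(s['tool_pos'],s['eef_rot'],s['ft_force'])
a=robot.camera("top"); np.savez("pics/top2.npz",**a)
b=robot.camera("wrist"); np.savez("pics/w2.npz",**b)
c=robot.camera("scene"); np.savez("pics/s2.npz",**c)
A=cv2.resize(a["color"][180:240,170:270],None,fx=4,fy=4,interpolation=2)
C=cv2.resize(c["color"][180:260,360:500],None,fx=4,fy=4,interpolation=2)[:, :400]
B=cv2.resize(b["color"][0:270,200:440],None,fx=1.6,fy=1.6)
im=np.zeros((600,800,3),np.uint8); im[:240,:400]=A; im[240:560,:400]=C[:320]; im[:432,400:784]=B
cv2.imwrite("pics/m2.png",im[:,:,::-1])
E
```

```text
time: 4.95
tool_pos: [563.7, 77.9, 88.2]
eef_rot: [-0.002, 0.742, 0.671, -0.001]
ft_force: [0.0, -0.1, -1.3]
grip_width: 0.253
grip_force: 30.0
time: 5.37
tool_pos: [564.9, 73.3, 74.0]
eef_rot: [-0.0, 0.744, 0.669, -0.0]
ft_force: [0.9, -0.1, -1.6]
grip_width: 0.251
grip_force: 30.0
[564.93965063  73.28080863  74.03424076] [-3.52492546e-04  7.43657662e-01  6.68560352e-01 -4.61243904e-04] [ 0.89938251 -0.08459638 -1.56238861]
```

View pics/m2.png

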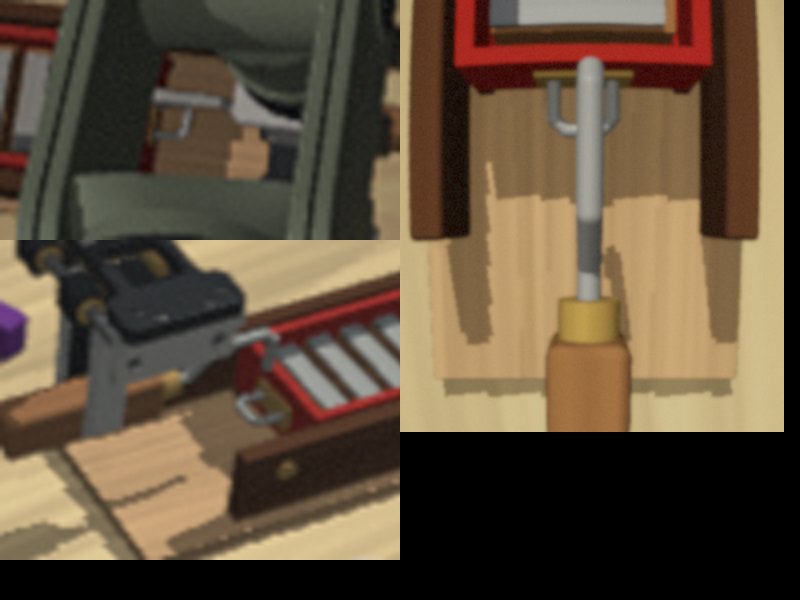

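Top left and right: the rod lies slightly right of the loop. In the wrist crop the rod end is at (590,57), the loop sides at x≈553/612, its outer bar at y≈128 and its base at y≈80. The scene crop shows the tip above and just beyond the loop. I now measure this offset with the wrist camera.

```bash
cat >> h.py <<'E'
def wrays(c,uv):
    K=c["mtx"]; uv=np.asarray(uv,float).reshape(-1,2)
    d=(uv-K[[0,1],2])/K[0,0]; th=np.linalg.norm(d,axis=1); n=d/th[:,None]
    return rot(c["orientation"]).apply(np.c_[n*np.sin(th)[:,None],np.cos(th)])
def wplane(c,uv,z):
    d=wrays(c,uv); p=np.asarray(c["position"]); return p+d*((z-p[2])/d[:,2])[:,None]
E
python3 - <<'E'
from h import *
from plant import robot
s=robot.read_state()
w=dict(np.load("pics/w2.npz")); t=dict(np.load("pics/top2.npz"));c=dict(np.load("pics/s2.npz"))
f=lambda x,y:(200+(x-400)/1.6,y/1.6)
u=np.array([np.cos(np.radians(84)),np.sin(np.radians(84)),0]); v=np.array([-u[1],u[0],0])
pr=lambda n,p:print(n,p.round(1),"tray-frame rel TCP u,v",((p-s["tool_pos"])@u).round(1),((p-s["tool_pos"])@v).round(1))
pr("rod end w",wplane(w,f(590,57),101)[0]); 
for y in(122,134): pr("bar w",wplane(w,f(582,y),40)[0])
pr("loopL",wplane(w,f(554,100),40)[0]);pr("loopR",wplane(w,f(612,100),40)[0])
pr("rod end top",plane(t,[[170+155/4,180+97/4]],101)[0])
pr("bar top",plane(t,[[170+188/4,180+120/4]],39)[0])
pr("rod end scene",plane(c,[[360+278/4,180+(340-240)/4]],99)[0])
pr("bar scene",plane(c,[[360+243/4,180+(410-240)/4]],38)[0])
# tray wall yaw by wrist: red lines via walls
pr("wallL",wplane(w,f(440,235),62)[0]); pr("wallR",wplane(w,f(729,235),62)[0])
print(t["position"],w["position"])
E
```

```text
rod end w [579.4 194.9 101. ] tray-frame rel TCP u,v 121.9 -0.9
bar w [576.2 188.5  40. ] tray-frame rel TCP u,v 115.2 1.6
bar w [575.7 184.1  40. ] tray-frame rel TCP u,v 110.8 1.6
loopL [567.2 197.8  40. ] tray-frame rel TCP u,v 123.5 11.4
loopR [587.6 195.5  40. ] tray-frame rel TCP u,v 123.4 -9.0
rod end top [576.5 187.3 101. ] tray-frame rel TCP u,v 114.1 1.2
bar top [576.3 182.   39. ] tray-frame rel TCP u,v 108.8 0.8
rod end scene [586.6 186.9  99. ] tray-frame rel TCP u,v 114.8 -9.0
bar scene [574.1 181.2  38. ] tray-frame rel TCP u,v 107.8 2.8
wallL [526.4 154.   62. ] tray-frame rel TCP u,v 75.7 47.5
wallR [619.4 144.1  62. ] tray-frame rel TCP u,v 75.6 -46.1
[ 330.24728954  -86.26720891 1196.00660497] [573.82288898 150.84982907 252.88776537]
```

```bash
python3 -m handwheel '[{"x":0.008,"y":-0.002,"z":0,"wx":0,"wy":0,"wz":0},{"x":0.016,"y":-0.004,"z":0,"wx":0,"wy":0,"wz":0},{"x":0.016,"y":-0.004,"z":0.03,"wx":0,"wy":0,"wz":0},{"x":0.016,"y":-0.004,"z":0.06,"wx":0,"wy":0,"wz":0},{"x":0.016,"y":-0.004,"z":0.06,"wx":0,"wy":0,"wz":0},{"x":0.016,"y":-0.004,"z":0.06,"wx":0,"wy":0,"wz":0},{"x":0.016,"y":-0.004,"z":0.06,"wx":0,"wy":0,"wz":0}]'
python3 - <<'E'
from h import *
from plant import robot
s=robot.read_state(); print(s['tool_pos'],s['eef_rot'],s['ft_force'])
a=robot.camera("top"); np.savez("pics/top3.npz",**a)
b=robot.camera("wrist"); np.savez("pics/w3.npz",**b)
c=robot.camera("scene"); np.savez("pics/s3.npz",**c)
A=cv2.resize(a["color"][190:230,180:230],None,fx=8,fy=8,interpolation=2)[:280]
C=cv2.resize(c["color"][190:235,390:440],None,fx=8,fy=8,interpolation=2)[:320]
B=cv2.resize(b["color"][20:170,260:380],None,fx=3.2,fy=3.2)
im=np.zeros((600,800,3),np.uint8); im[:280,:400]=A; im[280:600,:400]=C; im[:480,400:784]=B
cv2.imwrite("pics/m3.png",im[:,:,::-1])
E
```

```text
time: 6.1
tool_pos: [564.0, 80.9, 50.0]
eef_rot: [-0.0, 0.743, 0.669, -0.0]
ft_force: [-0.8, 0.1, -1.0]
grip_width: 0.252
grip_force: 30.0
[563.98534939  80.866958    49.98535723] [-4.00895213e-04  7.43108358e-01  6.69170836e-01 -4.47238150e-04] [-0.84500819  0.10405469 -0.98263701]
```

View pics/m3.png

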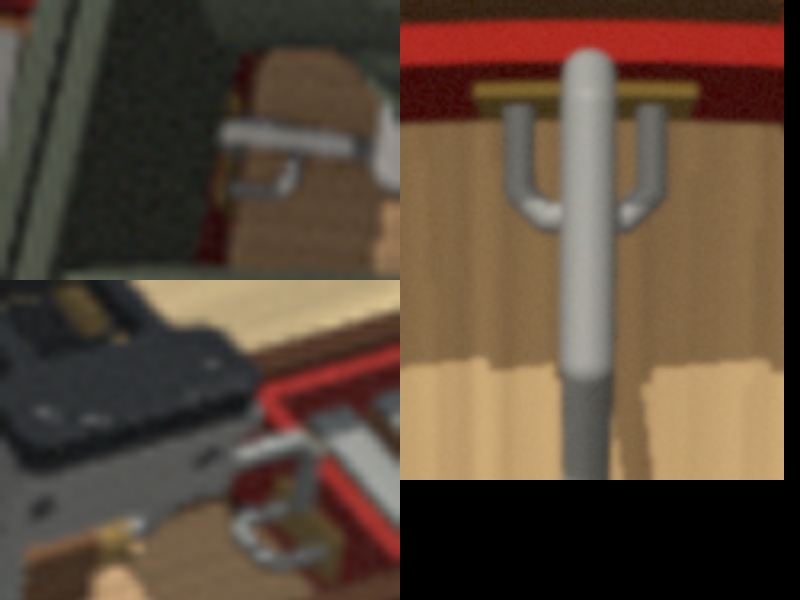

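The wrist crop shows the rod (x≈588) centred on the loop (519 to 651), the bar at y≈215 and the rod end at y≈48. In the scene crop the leg is above the loop, towards its tray side.

```bash
python3 - <<'E'
from h import *
from plant import robot
s=robot.read_state()
w=dict(np.load("pics/w3.npz")); t=dict(np.load("pics/top3.npz"));c=dict(np.load("pics/s3.npz"))
f=lambda x,y:(260+(x-400)/3.2,20+y/3.2)
u=np.array([np.cos(np.radians(84)),np.sin(np.radians(84)),0]); v=np.array([-u[1],u[0],0])
pr=lambda n,p:print(n,p.round(1),"u,v",((p-s["tool_pos"])@u).round(1),((p-s["tool_pos"])@v).round(1))
pr("rod end w",wplane(w,f(588,48),77)[0]); 
pr("bar w",wplane(w,f(585,215),40)[0]); pr("plate w",wplane(w,f(585,110),36)[0])
pr("rod end top",plane(t,[[180+220/8,190+130/8]],78)[0])
pr("bar top",plane(t,[[180+295/8,190+170/8]],40)[0])
pr("leg scene",plane(c,[[390+307/8,190+(505-280)/8]],46)[0])
pr("bar scene",plane(c,[[390+245/8,190+(530-280)/8]],38)[0])
E
```

```text
rod end w [578.3 202.6  77. ] u,v 122.6 -0.6
bar w [576.3 185.8  40. ] u,v 105.6 -0.4
plate w [578.2 203.9  36. ] u,v 123.9 -0.4
rod end top [576.8 195.8  78. ] u,v 115.6 0.2
bar top [572.9 181.9  40. ] u,v 101.4 2.5
leg scene [577.1 200.4  46. ] u,v 120.2 0.3
bar scene [570.3 183.7  38. ] u,v 103.0 5.3
```

```bash
python3 -m handwheel '[{"x":-0.006,"y":0,"z":0,"wx":0,"wy":0,"wz":0},{"x":-0.006,"y":0,"z":0.008,"wx":0,"wy":0,"wz":0},{"x":-0.006,"y":0,"z":0.016,"wx":0,"wy":0,"wz":0},{"x":-0.006,"y":0,"z":0.024,"wx":0,"wy":0,"wz":0},{"x":-0.006,"y":0,"z":0.026,"wx":0,"wy":0,"wz":0},{"x":-0.006,"y":0,"z":0.026,"wx":0,"wy":0,"wz":0}]'
```

```text
time: 6.75
tool_pos: [563.6, 78.5, 39.6]
eef_rot: [-0.0, 0.743, 0.669, -0.0]
ft_force: [-0.2, 0.6, -2.5]
grip_width: 0.256
grip_force: 30.0
```

```bash
python3 -m handwheel '[{"x":0,"y":0,"z":0.01,"wx":0,"wy":0,"wz":0},{"x":0,"y":0,"z":0.02,"wx":0,"wy":0,"wz":0},{"x":0,"y":0,"z":0.03,"wx":0,"wy":0,"wz":0},{"x":0,"y":0,"z":0.03,"wx":0,"wy":0,"wz":0},{"x":0,"y":0,"z":0.03,"wx":0,"wy":0,"wz":0}]'
python3 -m handwheel '[{"x":-0.003,"y":0,"z":0,"wx":0,"wy":0,"wz":0},{"x":-0.006,"y":0,"z":0,"wx":0,"wy":0,"wz":0},{"x":-0.009,"y":0,"z":0,"wx":0,"wy":0,"wz":0},{"x":-0.012,"y":0,"z":0,"wx":0,"wy":0,"wz":0},{"x":-0.012,"y":0,"z":0,"wx":0,"wy":0,"wz":0}]'
```

```text
time: 7.17
tool_pos: [563.7, 78.5, 27.7]
eef_rot: [-0.0, 0.743, 0.669, -0.0]
ft_force: [-0.3, 0.4, -1.2]
grip_width: 0.251
grip_force: 30.0
time: 7.58
tool_pos: [563.8, 73.4, 28.4]
eef_rot: [0.0, 0.743, 0.669, 0.0]
ft_force: [-0.3, -0.4, -0.7]
grip_width: 0.252
grip_force: 30.0
```

```bash
cat > guard.py <<'E'
import sys; from h import *; from plant import robot
s=robot.read_state(); u=rot(s["eef_rot"]).apply([1,0,0]); f=s["ft_force"]@u
print(round(s["time"],2),"pull",round(f,1),"y",round(s["tool_pos"][1],1),"z",round(s["tool_pos"][2],1)); sys.exit(f>float(sys.argv[1]))
E
G="python3 guard.py 8"
python3 -m handwheel '[{"x":-0.0025,"y":0,"z":0,"wx":0,"wy":0,"wz":0},{"x":-0.005,"y":0,"z":0,"wx":0,"wy":0,"wz":0}]' >/dev/null && $G &&
python3 -m handwheel '[{"x":-0.0025,"y":0,"z":0,"wx":0,"wy":0,"wz":0},{"x":-0.005,"y":0,"z":0,"wx":0,"wy":0,"wz":0}]' >/dev/null && $G &&
python3 -m handwheel '[{"x":-0.0025,"y":0,"z":0,"wx":0,"wy":0,"wz":0},{"x":-0.005,"y":0,"z":0,"wx":0,"wy":0,"wz":0}]' >/dev/null && $G &&
python3 -m handwheel '[{"x":-0.0025,"y":0,"z":0,"wx":0,"wy":0,"wz":0},{"x":-0.005,"y":0,"z":0,"wx":0,"wy":0,"wz":0}]' >/dev/null && $G &&
python3 -m handwheel '[{"x":-0.0025,"y":0,"z":0,"wx":0,"wy":0,"wz":0},{"x":-0.005,"y":0,"z":0,"wx":0,"wy":0,"wz":0}]' >/dev/null && $G
```

```text
7.75 pull 0.0 y 71.6 z 28.3False
```

```bash
sed -i 's/sys.exit(f>float(sys.argv\[1\]))/sys.exit(int(f>float(sys.argv[1])))/' guard.py
G="python3 guard.py 8"
python3 -m handwheel '[{"x":-0.0025,"y":0,"z":0,"wx":0,"wy":0,"wz":0},{"x":-0.005,"y":0,"z":0,"wx":0,"wy":0,"wz":0}]' >/dev/null && $G &&
python3 -m handwheel '[{"x":-0.0025,"y":0,"z":0,"wx":0,"wy":0,"wz":0},{"x":-0.005,"y":0,"z":0,"wx":0,"wy":0,"wz":0}]' >/dev/null && $G &&
python3 -m handwheel '[{"x":-0.0025,"y":0,"z":0,"wx":0,"wy":0,"wz":0},{"x":-0.005,"y":0,"z":0,"wx":0,"wy":0,"wz":0}]' >/dev/null && $G &&
python3 -m handwheel '[{"x":-0.0025,"y":0,"z":0,"wx":0,"wy":0,"wz":0},{"x":-0.005,"y":0,"z":0,"wx":0,"wy":0,"wz":0}]' >/dev/null && $G
```

```text
7.92 pull 2.5 y 70.3 z 28.2
8.08 pull 2.4 y 68.2 z 28.2
8.25 pull 2.1 y 65.9 z 28.3
8.42 pull 3.9 y 63.7 z 28.3
```

```bash
G="python3 guard.py 9"
python3 -m handwheel '[{"x":-0.004,"y":0,"z":0,"wx":0,"wy":0,"wz":0},{"x":-0.008,"y":0,"z":0,"wx":0,"wy":0,"wz":0},{"x":-0.012,"y":0,"z":0,"wx":0,"wy":0,"wz":0},{"x":-0.016,"y":0,"z":0,"wx":0,"wy":0,"wz":0},{"x":-0.02,"y":0,"z":0,"wx":0,"wy":0,"wz":0}]' >/dev/null && $G &&
python3 -m handwheel '[{"x":-0.004,"y":0,"z":0,"wx":0,"wy":0,"wz":0},{"x":-0.008,"y":0,"z":0,"wx":0,"wy":0,"wz":0},{"x":-0.012,"y":0,"z":0,"wx":0,"wy":0,"wz":0},{"x":-0.016,"y":0,"z":0,"wx":0,"wy":0,"wz":0},{"x":-0.02,"y":0,"z":0,"wx":0,"wy":0,"wz":0}]' >/dev/null && $G &&
python3 -m handwheel '[{"x":-0.004,"y":0,"z":0,"wx":0,"wy":0,"wz":0},{"x":-0.008,"y":0,"z":0,"wx":0,"wy":0,"wz":0},{"x":-0.012,"y":0,"z":0,"wx":0,"wy":0,"wz":0},{"x":-0.016,"y":0,"z":0,"wx":0,"wy":0,"wz":0},{"x":-0.02,"y":0,"z":0,"wx":0,"wy":0,"wz":0}]' >/dev/null && $G &&
python3 -m handwheel '[{"x":-0.0025,"y":0,"z":0,"wx":0,"wy":0,"wz":0},{"x":-0.005,"y":0,"z":0,"wx":0,"wy":0,"wz":0},{"x":-0.0075,"y":0,"z":0,"wx":0,"wy":0,"wz":0},{"x":-0.01,"y":0,"z":0,"wx":0,"wy":0,"wz":0}]' >/dev/null && $G
python3 - <<'E'
from h import *
from plant import robot
a=robot.camera("top"); np.savez("pics/top4.npz",**a)
hsv=cv2.cvtColor(a["color"],cv2.COLOR_RGB2HSV); m=np.zeros((480,640),bool); m[170:245,135:270]=1
m&=((hsv[...,0]<6)|(hsv[...,0]>174))&(hsv[...,1]>170)&(hsv[...,2]>90)
p=plane(a,np.argwhere(m)[:,::-1],60); print("red y range",p[:,1].min(),p[:,1].max(),"x",p[:,0].min(),p[:,0].max())
t=dict(np.load("pics/top0.npz"));hsv=cv2.cvtColor(t["color"],cv2.COLOR_RGB2HSV); m=np.zeros((480,640),bool); m[170:245,135:270]=1
m&=((hsv[...,0]<6)|(hsv[...,0]>174))&(hsv[...,1]>170)&(hsv[...,2]>90)
p=plane(t,np.argwhere(m)[:,::-1],60); print("before",p[:,1].min(),p[:,1].max())
E
```

```text
8.83 pull 3.1 y 55.6 z 28.3
9.25 pull 2.1 y 47.7 z 28.3
9.67 pull 2.8 y 39.7 z 28.3
10.0 pull 3.4 y 35.8 z 28.3
red y range 191.18838332831797 290.9144082832096 x 537.3506319832218 627.5268943951787
before 200.69607756876565 325.1183153238197
```

```bash
G="python3 guard.py 7"; 
python3 -m handwheel '[{"x":-0.0025,"y":0,"z":0,"wx":0,"wy":0,"wz":0},{"x":-0.005,"y":0,"z":0,"wx":0,"wy":0,"wz":0},{"x":-0.0075,"y":0,"z":0,"wx":0,"wy":0,"wz":0},{"x":-0.01,"y":0,"z":0,"wx":0,"wy":0,"wz":0},{"x":-0.0125,"y":0,"z":0,"wx":0,"wy":0,"wz":0},{"x":-0.015,"y":0,"z":0,"wx":0,"wy":0,"wz":0}]' >/dev/null && $G &&
python3 -m handwheel '[{"x":-0.0015,"y":0,"z":0,"wx":0,"wy":0,"wz":0},{"x":-0.003,"y":0,"z":0,"wx":0,"wy":0,"wz":0}]' >/dev/null && $G &&
python3 -m handwheel '[{"x":-0.0015,"y":0,"z":0,"wx":0,"wy":0,"wz":0},{"x":-0.003,"y":0,"z":0,"wx":0,"wy":0,"wz":0}]' >/dev/null && $G &&
python3 -m handwheel '[{"x":-0.0015,"y":0,"z":0,"wx":0,"wy":0,"wz":0},{"x":-0.003,"y":0,"z":0,"wx":0,"wy":0,"wz":0}]' >/dev/null && $G &&
python3 -m handwheel '[{"x":-0.0015,"y":0,"z":0,"wx":0,"wy":0,"wz":0},{"x":-0.003,"y":0,"z":0,"wx":0,"wy":0,"wz":0}]' >/dev/null && $G &&
python3 -m handwheel '[{"x":-0.0015,"y":0,"z":0,"wx":0,"wy":0,"wz":0},{"x":-0.003,"y":0,"z":0,"wx":0,"wy":0,"wz":0}]' >/dev/null && $G &&
python3 -m handwheel '[{"x":-0.0015,"y":0,"z":0,"wx":0,"wy":0,"wz":0},{"x":-0.003,"y":0,"z":0,"wx":0,"wy":0,"wz":0}]' >/dev/null && $G &&
python3 -m handwheel '[{"x":-0.0015,"y":0,"z":0,"wx":0,"wy":0,"wz":0},{"x":-0.003,"y":0,"z":0,"wx":0,"wy":0,"wz":0}]' >/dev/null && $G &&
python3 -m handwheel '[{"x":-0.0015,"y":0,"z":0,"wx":0,"wy":0,"wz":0},{"x":-0.003,"y":0,"z":0,"wx":0,"wy":0,"wz":0}]' >/dev/null && $G &&
python3 -m handwheel '[{"x":-0.0015,"y":0,"z":0,"wx":0,"wy":0,"wz":0},{"x":-0.003,"y":0,"z":0,"wx":0,"wy":0,"wz":0}]' >/dev/null && $G &&
python3 -m handwheel '[{"x":-0.0015,"y":0,"z":0,"wx":0,"wy":0,"wz":0},{"x":-0.003,"y":0,"z":0,"wx":0,"wy":0,"wz":0}]' >/dev/null && $G &&
python3 -m handwheel '[{"x":-0.0015,"y":0,"z":0,"wx":0,"wy":0,"wz":0},{"x":-0.003,"y":0,"z":0,"wx":0,"wy":0,"wz":0}]' >/dev/null && $G &&
python3 -m handwheel '[{"x":-0.0015,"y":0,"z":0,"wx":0,"wy":0,"wz":0},{"x":-0.003,"y":0,"z":0,"wx":0,"wy":0,"wz":0}]' >/dev/null && $G &&
python3 -m handwheel '[{"x":-0.0015,"y":0,"z":0,"wx":0,"wy":0,"wz":0},{"x":-0.003,"y":0,"z":0,"wx":0,"wy":0,"wz":0}]' >/dev/null && $G
```

```text
10.55 pull 3.9 y 29.8 z 28.2
10.72 pull 2.9 y 28.7 z 28.2
10.88 pull 3.2 y 27.5 z 28.2
11.05 pull 1.7 y 26.3 z 28.2
11.22 pull 3.2 y 25.1 z 28.3
11.38 pull 5.0 y 24.3 z 28.2
11.55 pull 8.1 y 24.2 z 28.1
```

```bash
python3 -m handwheel '[{"x":0,"y":0,"z":0,"wx":0,"wy":0,"wz":0},{"x":0,"y":0,"z":0,"wx":0,"wy":0,"wz":0}]' >/dev/null; python3 guard.py 9 &&
python3 -m handwheel '[{"x":-0.001,"y":0,"z":0,"wx":0,"wy":0,"wz":0},{"x":-0.001,"y":0,"z":0,"wx":0,"wy":0,"wz":0}]' >/dev/null; python3 guard.py 10
```

```text
11.72 pull 7.5 y 24.2 z 28.1
11.88 pull 8.6 y 24.2 z 28.1
```

```bash
python3 -m handwheel '[{"x":-0.0015,"y":0,"z":0,"wx":0,"wy":0,"wz":0},{"x":-0.003,"y":0,"z":0,"wx":0,"wy":0,"wz":0},{"x":-0.003,"y":0,"z":0,"wx":0,"wy":0,"wz":0}]' >/dev/null; python3 guard.py 10; python3 guard.py 10
```

```text
12.13 pull 11.0 y 24.0 z 27.9
12.13 pull 11.0 y 24.0 z 27.9
```

```bash
python3 -m handwheel '[{"x":0,"y":0,"z":0,"wx":0,"wy":0,"wz":0},{"x":0,"y":0,"z":0,"wx":0,"wy":0,"wz":0}]' >/dev/null; python3 guard.py 14
```

```text
12.3 pull 11.5 y 24.0 z 28.0
```

Now I hold the pull, raised slightly, for over a second.

```bash
python3 -m handwheel '[{"x":-0.0005,"y":0,"z":0,"wx":0,"wy":0,"wz":0},{"x":-0.0005,"y":0,"z":0,"wx":0,"wy":0,"wz":0},{"x":-0.0005,"y":0,"z":0,"wx":0,"wy":0,"wz":0},{"x":-0.0005,"y":0,"z":0,"wx":0,"wy":0,"wz":0}]' >/dev/null; python3 guard.py 14
python3 -m handwheel '[{"x":0,"y":0,"z":0,"wx":0,"wy":0,"wz":0},{"x":0,"y":0,"z":0,"wx":0,"wy":0,"wz":0},{"x":0,"y":0,"z":0,"wx":0,"wy":0,"wz":0},{"x":0,"y":0,"z":0,"wx":0,"wy":0,"wz":0},{"x":0,"y":0,"z":0,"wx":0,"wy":0,"wz":0},{"x":0,"y":0,"z":0,"wx":0,"wy":0,"wz":0}]' >/dev/null; python3 guard.py 14
python3 -m handwheel '[{"x":0,"y":0,"z":0,"wx":0,"wy":0,"wz":0},{"x":0,"y":0,"z":0,"wx":0,"wy":0,"wz":0},{"x":0,"y":0,"z":0,"wx":0,"wy":0,"wz":0},{"x":0,"y":0,"z":0,"wx":0,"wy":0,"wz":0},{"x":0,"y":0,"z":0,"wx":0,"wy":0,"wz":0},{"x":0,"y":0,"z":0,"wx":0,"wy":0,"wz":0}]' >/dev/null; python3 guard.py 14
python3 -m handwheel '[{"x":0,"y":0,"z":0,"wx":0,"wy":0,"wz":0},{"x":0,"y":0,"z":0,"wx":0,"wy":0,"wz":0},{"x":0,"y":0,"z":0,"wx":0,"wy":0,"wz":0},{"x":0,"y":0,"z":0,"wx":0,"wy":0,"wz":0},{"x":0,"y":0,"z":0,"wx":0,"wy":0,"wz":0},{"x":0,"y":0,"z":0,"wx":0,"wy":0,"wz":0}]' >/dev/null; python3 guard.py 14
```

```text
12.63 pull 12.0 y 24.0 z 28.0
13.13 pull 10.8 y 24.0 z 28.0
13.63 pull 11.4 y 24.0 z 28.0
14.13 pull 11.4 y 24.0 z 28.0
```

```bash
python3 -m handwheel '[{"x":0.003,"y":0,"z":0,"wx":0,"wy":0,"wz":0},{"x":0.006,"y":0,"z":0,"wx":0,"wy":0,"wz":0},{"x":0.009,"y":0,"z":0,"wx":0,"wy":0,"wz":0},{"x":0.012,"y":0,"z":0,"wx":0,"wy":0,"wz":0},{"x":0.015,"y":0,"z":0,"wx":0,"wy":0,"wz":0},{"x":0.018,"y":0,"z":0,"wx":0,"wy":0,"wz":0},{"x":0.018,"y":0,"z":0,"wx":0,"wy":0,"wz":0},{"x":0.018,"y":0,"z":0,"wx":0,"wy":0,"wz":0}]'; python3 guard.py 14
```

```text
time: 14.8
tool_pos: [558.9, 27.8, 28.2]
eef_rot: [0.0, 0.743, 0.669, -0.0]
ft_force: [0.3, 0.2, -1.8]
grip_width: 0.252
grip_force: 30.0
14.8 pull 0.3 y 27.8 z 28.2
```

```bash
python3 -m handwheel '[{"x":0.002,"y":0,"z":-0.01,"wx":0,"wy":0,"wz":0},{"x":0.002,"y":0,"z":-0.02,"wx":0,"wy":0,"wz":0},{"x":0.002,"y":0,"z":-0.03,"wx":0,"wy":0,"wz":0},{"x":0.002,"y":0,"z":-0.04,"wx":0,"wy":0,"wz":0}]' && python3 -m handwheel '[{"x":0,"y":0,"z":-0.03,"wx":0,"wy":0,"wz":0},{"x":0,"y":0,"z":-0.06,"wx":0,"wy":0,"wz":0},{"x":0,"y":0,"z":-0.1,"wx":0,"wy":0,"wz":0},{"x":0,"y":0,"z":-0.14,"wx":0,"wy":0,"wz":0},{"x":0,"y":0,"z":-0.14,"wx":0,"wy":0,"wz":0}]'
python3 - <<'E'
from h import *
from plant import robot
s=robot.read_state(); print(s['tool_pos'])
print(go(s,[505,-252,95],84))
b=robot.camera("wrist"); cv2.imwrite("pics/w5.png",b["color"][:,:,::-1])
E
```

```text
time: 15.13
tool_pos: [559.2, 28.8, 44.9]
eef_rot: [0.0, 0.743, 0.669, 0.0]
ft_force: [-0.9, 0.5, -0.8]
grip_width: 0.255
grip_force: 30.0
time: 15.55
tool_pos: [562.6, 28.6, 105.3]
eef_rot: [0.003, 0.743, 0.669, 0.003]
ft_force: [1.0, -0.6, -0.9]
grip_width: 0.252
grip_force: 30.0
[562.57321787  28.62260699 105.32528852]
('shift', [-0.7127, -0.0702, 0.0252], 'turn', [0.0058, -0.0, 0.0001], 'dist', np.float64(286.7))
```

View pics/w5.png

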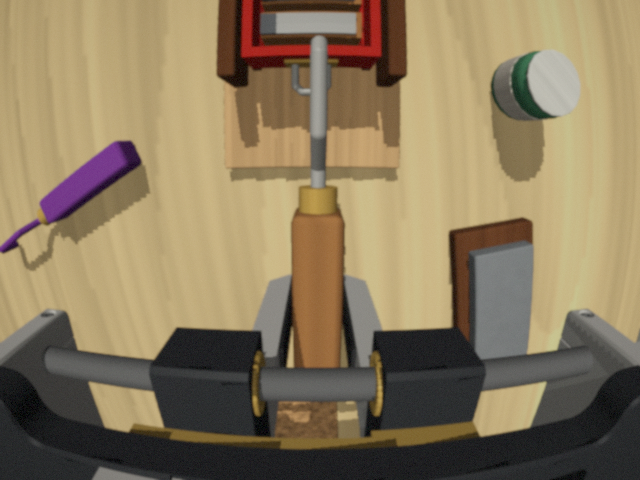

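The tray is drawn out and straight, and the loop is free, with the hook above it at (318,45) to (318,200). Now I carry the hook back to the mat.

```bash
python3 -m handwheel '[{"x":-0.07,"y":0.01,"z":0,"wx":0,"wy":0,"wz":0},{"x":-0.15,"y":0.02,"z":0,"wx":0,"wy":0,"wz":0},{"x":-0.23,"y":0.03,"z":0,"wx":0,"wy":0,"wz":0},{"x":-0.31,"y":0.04,"z":0,"wx":0,"wy":0,"wz":0},{"x":-0.39,"y":0.05,"z":0,"wx":0,"wy":0,"wz":0},{"x":-0.47,"y":0.06,"z":0,"wx":0,"wy":0,"wz":0},{"x":-0.55,"y":0.07,"z":0,"wx":0,"wy":0,"wz":0},{"x":-0.63,"y":0.08,"z":0,"wx":0,"wy":0,"wz":0},{"x":-0.69,"y":0.09,"z":0,"wx":0,"wy":0,"wz":0},{"x":-0.72,"y":0.09,"z":0,"wx":0,"wy":0,"wz":0},{"x":-0.72,"y":0.09,"z":0,"wx":0,"wy":0,"wz":0},{"x":-0.72,"y":0.09,"z":0,"wx":0,"wy":0,"wz":0}]'; python3 -c "
from h import *
from plant import robot
s=robot.read_state();print(go(s,[497,-255,11],84))"
```

```text
time: 16.6
tool_pos: [564.0, -260.5, 99.4]
eef_rot: [-0.001, 0.743, 0.669, 0.0]
ft_force: [-0.8, 0.5, -1.7]
grip_width: 0.254
grip_force: 30.0
('shift', [-0.0044, -0.1676, 0.2213], 'turn', [-0.001, -0.0011, -0.0006], 'dist', np.float64(111.1))
```

```bash
python3 -m handwheel '[{"x":-0.002,"y":-0.06,"z":0,"wx":0,"wy":0,"wz":0},{"x":-0.004,"y":-0.12,"z":0.03,"wx":0,"wy":0,"wz":0},{"x":-0.004,"y":-0.168,"z":0.08,"wx":0,"wy":0,"wz":0},{"x":-0.004,"y":-0.168,"z":0.14,"wx":0,"wy":0,"wz":0},{"x":-0.004,"y":-0.168,"z":0.18,"wx":0,"wy":0,"wz":0},{"x":-0.004,"y":-0.168,"z":0.2,"wx":0,"wy":0,"wz":0},{"x":-0.004,"y":-0.168,"z":0.205,"wx":0,"wy":0,"wz":0},{"x":-0.004,"y":-0.168,"z":0.205,"wx":0,"wy":0,"wz":0},{"x":-0.004,"y":-0.168,"z":0.205,"wx":0,"wy":0,"wz":0}]'
```

```text
time: 17.35
tool_pos: [498.8, -255.7, 19.3]
eef_rot: [0.001, 0.743, 0.67, 0.0]
ft_force: [-0.3, -0.7, -1.8]
grip_width: 0.255
grip_force: 30.0
```

```bash
python3 -m handwheel '[{"x":0,"y":0,"z":0.006,"wx":0,"wy":0,"wz":0},{"x":0,"y":0,"z":0.012,"wx":0,"wy":0,"wz":0},{"x":0,"y":0,"z":0.017,"wx":0,"wy":0,"wz":0},{"x":0,"y":0,"z":0.02,"wx":0,"wy":0,"wz":0},{"x":0,"y":0,"z":0.02,"wx":0,"wy":0,"wz":0},{"x":0,"y":0,"z":0.02,"wx":0,"wy":0,"wz":0}]'
```

```text
time: 17.85
tool_pos: [498.0, -256.0, 10.6]
eef_rot: [0.0, 0.743, 0.669, 0.0]
ft_force: [-0.8, 0.6, 1.2]
grip_width: 0.258
grip_force: 30.0
```

Contact is light. Next I open the fingers and rise.

```bash
python3 -m handwheel '[{"x":0,"y":0,"z":0,"wx":0,"wy":0,"wz":0},{"x":0,"y":0,"z":0,"wx":0,"wy":0,"wz":0},{"x":0,"y":0,"z":0,"wx":0,"wy":0,"wz":0},{"x":0,"y":0,"z":0,"wx":0,"wy":0,"wz":0},{"x":0,"y":0,"z":0,"wx":0,"wy":0,"wz":0},{"x":0,"y":0,"z":0,"wx":0,"wy":0,"wz":0},{"x":0,"y":0,"z":0,"wx":0,"wy":0,"wz":0},{"x":0,"y":0,"z":0,"wx":0,"wy":0,"wz":0}]' 0.8
python3 -m handwheel '[{"x":0,"y":0,"z":-0.04,"wx":0,"wy":0,"wz":0},{"x":0,"y":0,"z":-0.1,"wx":0,"wy":0,"wz":0},{"x":0,"y":0,"z":-0.2,"wx":0,"wy":0,"wz":0},{"x":0,"y":0,"z":-0.3,"wx":0,"wy":0,"wz":0},{"x":-0.2,"y":0,"z":-0.4,"wx":0,"wy":0,"wz":0},{"x":-0.3,"y":0,"z":-0.4,"wx":0,"wy":0,"wz":0},{"x":-0.4,"y":0,"z":-0.4,"wx":0,"wy":0,"wz":0},{"x":-0.4,"y":0,"z":-0.4,"wx":0,"wy":0,"wz":0},{"x":-0.4,"y":0,"z":-0.4,"wx":0,"wy":0,"wz":0}]'
python3 - <<'E'
from h import *
from plant import robot
s=robot.read_state(); print(s["tool_pos"])
a=robot.camera("top"); cv2.imwrite("pics/t6.png",cv2.resize(a["color"][120:320,120:460,::-1],None,fx=2.3,fy=2.3))
P=cloud(a); Z=P[...,2]; sub=np.zeros(Z.shape,bool); sub[222:270,335:432]=1; m=sub&(Z>24)&(Z<45)
n,l,st,ce=cv2.connectedComponentsWithStats(m.astype(np.uint8))
for i in range(1,n):
    if st[i,4]>8: print("hook comp",rect(P[l==i]),np.median(Z[l==i]))
E
```

```text
time: 18.52
tool_pos: [497.6, -255.8, 10.2]
eef_rot: [-0.0, 0.743, 0.669, 0.0]
ft_force: [0.9, 0.3, -0.4]
grip_width: 0.776
grip_force: 0.0
time: 19.27
tool_pos: [480.0, -423.1, 172.2]
eef_rot: [0.003, 0.745, 0.667, -0.002]
ft_force: [-0.3, -0.8, 0.8]
grip_width: 0.8
grip_force: 0.0
[ 479.99054183 -423.08915169  172.181248  ]
hook comp [ 510.4 -166.4   62.1    7.6   82.6] 37.612005043810996
hook comp [ 500.1 -256.4  109.6   25.3   83.9] 33.38605093186084
```

View pics/t6.png

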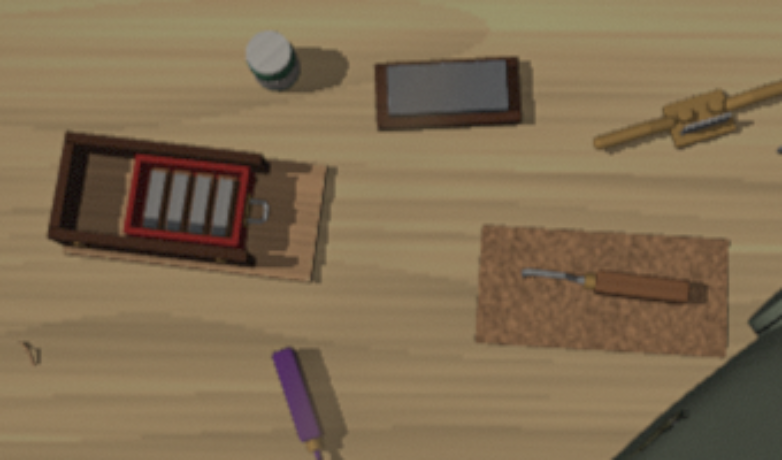

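The hook lies flat on the mat, at crop (523,272) to (705,292). The tray is drawn out and straight near (188,200), and nothing else has moved.

```bash
python3 -c "
from plant import robot
print(robot.close_job())"
```

```text
the job is handed in; nothing more can be done
None
```

The job is handed in: the hook drew the tray out about 46 mm to its stop, held it there at about 11 to 12 N for 1.5 s, and was unhooked and laid flat on the cork mat, with the tray left drawn out.

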